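# Ready the gas bench: three keys in order

## Robot

A 7-joint arm with a two-finger parallel gripper is mounted at the origin on the work surface. World frame = base frame: x ahead of the robot, y to its left, z up, the work surface at z = 0. Lengths are in m, angles in rad, forces in N, time in s.
With the tool pointing down it reaches from about 0.425 to 0.925 m from the base axis. Payload 6.8 kg.
Tool frame: the origin (TCP) lies at the very end of the fingers, on their centre line; the grasp point (between the pads) lies 19 mm behind it; z points along the fingers, y is the line along which they close (so a half turn about z gives the same grasp; the last joint's range is limited). The gripper opens to 85 mm and grips with 20 to 120 N. Pads are 22 mm wide; open, the fingers measure 114 mm over their backs; the gripper's body (76 mm by 85 mm) begins 54 mm behind the grasp point. The pads swing forward as they close: fully open they stand 13 mm farther back than shut.
Start: joints at [0.998, 0.477, 0.022, 1.555, -0.011, 1.109, -0.083], TCP at [0.303, -0.603, 0.231] pointing down, gripper open.
Joint ranges: [-2.96, 2.96], [-0.34, 2.1], [-1.41, 1.46], [0.24, 2.44], [-1.37, 4.51], [0.17, 1.92], [-2.96, 2.96]. Speed limits (rad/s): [2.39, 2.39, 3.14, 3.14, 3.14, 3.14, 3.14].

## Interface

Orientations are given as a rotation vector (axis times angle).
In Python, from bench import r gives the robot as it stands. The module is installed in compiled form; this text tells all that it offers.
- The arm moves only by the tool servo_tool, never from a script. Its argument "commands" is a list of rows, each a list of 7 numbers: the turn, a rotation vector about the world's x, y, z in degrees, then the shift along the world's x, y, z in mm, then the closure, from 0 (fully open) to 1 (shut). A call has 1 to 5 rows; each row is the pose to reach, as a shift and turn from the pose commanded when the call began; what a row does not reach only later rows make up. A row lasts 1/12 s, in which the tool goes at most 41.7 mm and 7.16 degrees, less where a joint would pass 70% of its speed; a pose out of reach is approached as far as the arm can. A call with a gripper value outside its range is refused whole. The fingers move at their own pace and stop on an object; "force" is the grip in N (left out, the last holds). Time passes only in rows, so rows that repeat a pose let the fingers close. It gives the time, the measured TCP pose, the force, the opening and the grip force at its end, in the units of the state.
- r.get_obs(): the state, without advancing time (a new reading comes with each control period).
- r.grab_frame(name): name is "side" or "top"; returns (picture, depth): 480x640x3 uint8, blue, green, red; 480x640 float32, m along the optical axis (not along the pixel's ray), 0 where there is no reading.
- r.camera_info(name): a dict with "vertical_fov" (degrees; the focal length in pixels is half the picture's height over the tangent of half this angle, whatever the lens; pixels are square), "cx", "cy" (the principal point, pixels), "cam_to_world" (4x4, takes a point from camera to world coordinates). Camera axes: x right, y up, looking along -z (the intrinsics and any distortion apply to the point x, -y, -z); pixel columns grow to the right and rows downward; lengths in m; the calibration is good to about 2 mm. A picture is of the moment at which its call begins. camera_info takes no time and is no camera call.
- r.hand_in(): hands the job in; it is judged then, once.
The state is a dict: "clock": time; "joints": joint angles; "qvel": joint speeds; "tau": joint torques, N m; "tcp_pos": TCP position; "orientation": TCP orientation; "contact_force": force on the tool from outside, world axes, zero at the start; "moment": the same for the moment, N m; "grip_width": finger opening in m; "gripper_force": force on a finger pad.
Only numpy, scipy, OpenCV 4.12 (cv2) and the standard library are available. Lean on these libraries where they do the work, as an engineer would, in place of code of your own. Each camera call takes 0.05 s, during which the arm holds its last target. There are 200 camera calls.

## Task

Ready the gas bench by pressing three keys gently with the fingertips, each fully down so that it stays down, in this order: first the round plunger on the filter pot, then the long bar key on the power box, last the square key on the control module. Leave the mushroom stop button up, and do not lift, tip or shift any of the boxes or the loose fittings standing among them.

Things in the scene. Friction and masses are not known exactly. Their poses are not given: they have to be found in the camera images.
- filter_pot: water-filter pot: upright ribbed round bowl, 72 mm diameter, under a wider off-white head, 90 mm diameter, whose top face is 86 mm high, with two steel pipe stubs left and right reaching 57 mm from the centre along its y axis at 67 mm height; about 0.8 kg. Its origin is the centre of its underside, z up; loose, rests on the bench by its own weight.
- plunger_top (a point): round plunger, black, 32 mm diameter, in the middle of the filter pot's top, standing 14 mm above the housing's top face when up; this point is the centre of the top face of the cap and moves down with it (100 mm above the bench when up)
- plunger (a joint): round plunger on the filter pot: stem travel (m): 0 = up, 0.008 = fully down on a firm stop; starts at 0 to 0.001. It resists with about 3 N, has no return spring, stays where it is left. The rubber cap on it gives about 1 mm per 4 N (4.5 mm at most) and springs back: push the cap about 9 mm below its starting height to bring the stem fully down
- power_box: power box: oblong off-white box, 100 mm (x) by 66 mm (y), 52 mm high, with a flat round socket cover, 38 mm diameter and 3.5 mm high, on the +x half of its top; about 0.8 kg. Its origin is the centre of its underside, z up; loose, rests on the bench by its own weight.
- bar_key_top (a point): bar key: long narrow black key, 24 mm (box x) by 56 mm (box y), 20 mm to -x of the box's centre, standing 14 mm above the housing's top face when up; this point is the centre of the top face of the cap and moves down with it (66 mm above the bench when up)
- bar_key (a joint): bar key on the power box: stem travel (m): 0 = up, 0.008 = fully down on a firm stop; starts at 0 to 0.001. It resists with about 3 N, has no return spring, stays where it is left. The rubber cap on it gives about 1 mm per 4 N (4.5 mm at most) and springs back: push the cap about 9 mm below its starting height to bring the stem fully down
- control_module: control module: square aluminium box, 90 mm by 90 mm, 44 mm high, with cooling fins 5 mm high on the +x half of its top; about 0.8 kg. Its origin is the centre of its underside, z up; loose, rests on the bench by its own weight.
- square_key_top (a point): square key: black, 34 mm by 34 mm, 18 mm to -x of the module's centre, standing 14 mm above the housing's top face when up; this point is the centre of the top face of the cap and moves down with it (58 mm above the bench when up)
- square_key (a joint): square key on the control module: stem travel (m): 0 = up, 0.008 = fully down on a firm stop; starts at 0 to 0.001. It resists with about 3 N, has no return spring, stays where it is left. The rubber cap on it gives about 1 mm per 4 N (4.5 mm at most) and springs back: push the cap about 9 mm below its starting height to bring the stem fully down
- stop_box: stop box, to be left alone: small off-white cube-like box, 70 mm by 70 mm, 54 mm high, carrying the mushroom button; about 0.8 kg. Its origin is the centre of its underside, z up; loose, rests on the bench by its own weight.
- stop_key_top (a point): mushroom stop button, black, a wide domed head of 46 mm diameter on a thin neck; this point is the top of the dome, 79 mm above the bench
- stop_key (a joint): mushroom stop button: travel (m), 0 = up as it starts and must stay, 0.008 = pressed down
- coupling: bystander: loose brass hexagonal pipe coupling standing upright, 38 mm wide, 48 mm high. Origin: centre of its underside, z up
- sample_jar: bystander: loose clear jar with white cap, 52 mm diameter, 65 mm high. Origin: centre of its underside, z up
- gauge: bystander: loose steel pressure gauge standing on a small foot, dial 52 mm diameter, 60 mm high. Origin: centre of its underside, z up

How it is judged:
On the way, in this order (a step that is already met when the one before it is completed fails the run):
1. the round plunger on the filter pot is pressed down (value of joint plunger above 0.0055 m), for 0.2 s.
2. then the bar key on the power box is pressed down (value of joint bar_key above 0.0055 m), for 0.2 s.
3. then the square key on the control module is pressed down (value of joint square_key above 0.0055 m), for 0.2 s.
At the end, for the whole second after the job is handed in: the plunger, the bar key and the square key are each pressed down by more than 5.5 of their 8 mm, the mushroom button by less than 3 mm; every box and loose thing is at rest, upright within 0.15 rad and within 20 mm of where it started (value of joint each of plunger, bar_key, square_key above 0.0055 m and value of joint stop_key below 0.003 m and distance of each of filter_pot, power_box, control_module, stop_box, coupling, sample_jar, gauge from where it was at the start of the episode below 0.02 m and angle between each of filter_pot, power_box, control_module, stop_box, coupling, sample_jar, gauge's own z axis and vertical below 0.15 rad and linear speed of each of filter_pot, power_box, control_module, stop_box, coupling, sample_jar, gauge below 0.02 m/s); the robot touches nothing.
It fails at once if the mushroom stop button is pressed (3 mm or more) (value of joint stop_key above 0.003 m).
It fails at once if a box is lifted (12 mm), tipped (0.15 rad) or shifted (20 mm) (height (world z) of any of filter_pot, power_box, control_module, stop_box above 0.012 m or angle between any of filter_pot, power_box, control_module, stop_box's own z axis and vertical above 0.15 rad or distance of any of filter_pot, power_box, control_module, stop_box from where it was at the start of the episode above 0.02 m).
It fails at once if a loose fitting is lifted (12 mm), tipped (0.15 rad) or shifted (20 mm) (height (world z) of any of coupling, sample_jar, gauge above 0.012 m or angle between any of coupling, sample_jar, gauge's own z axis and vertical above 0.15 rad or distance of any of coupling, sample_jar, gauge from where it was at the start of the episode above 0.02 m).
It fails at once if a box or its key is pushed harder than 25 N (contact force between any of filter_pot, power_box, control_module, stop_box and the fingers above 25 N or contact force between any of filter_pot, power_box, control_module, stop_box and the arm above 25 N).
It also fails if it takes over 51 s, if anything falls off the work surface, if the arm or the gripper's body presses on something with over 40 N, if the wrist force passes 120 N, or if a joint passes its speed limit or range.

## Working session

There is one attempt and no reset: what is moved stays moved. The work goes in short steps, Python scripts to look and compute and a tool call to move; the robot and the scene stay as the last step left them, time stands still between calls to the robot, and variables do not carry over. Pictures are saved under pics/ and viewed, at most 10 in all, crops included, and the job is handed in when it is done.

Besides the shell and the picture viewer there is one more tool, called after "Call:" by a JSON object that holds its "name" and its "arguments". servo_tool: Moves the arm, as the interface text tells. Its arguments: {"type":"object","properties":{"commands":{"type":"array"},"force":{"type":"number"}},"required":["commands"]}

```bash
mkdir -p pics
cat > h.py <<'E'
import numpy as np, cv2
from bench import r
def cloud(name):
    im,d=r.grab_frame(name); c=r.camera_info(name)
    f=240/np.tan(np.radians(c["vertical_fov"])/2)
    v,u=np.mgrid[0:480,0:640]
    P=np.stack([(u-c["cx"])/f*d,-(v-c["cy"])/f*d,-d,np.ones_like(d)],-1)@np.array(c["cam_to_world"]).T
    P=P[...,:3]; P[d==0]=np.nan
    return im,P
E
python3 - <<'E'
from h import *
for n in("top","side"):
    im,P=cloud(n); np.savez(n+".npz",im=im,P=P); cv2.imwrite(f"pics/{n}0.png",im)
    c=r.camera_info(n); print(n,{k:v for k,v in c.items()})
o=r.get_obs(); print(o)
E
```

```text
top {'vertical_fov': 50.08667821092712, 'cx': 324.3347604086704, 'cy': 233.1958602890113, 'cam_to_world': array([[-2.50935369e-02,  9.97471542e-01, -6.64893795e-02,
         4.96144639e-01],
       [-9.99683866e-01, -2.51427559e-02,  9.65637485e-05,
         2.01194237e-02],
       [-1.57540665e-03,  6.64707831e-02,  9.97787128e-01,
         9.20078051e-01],
       [ 0.00000000e+00,  0.00000000e+00,  0.00000000e+00,
         1.00000000e+00]])}
side {'vertical_fov': 54.27105658357366, 'cx': 317.1523233901579, 'cy': 239.3017056093913, 'cam_to_world': array([[ 0.91796031,  0.3082693 , -0.24963756,  0.32448319],
       [-0.39650465,  0.69478899, -0.6000436 , -0.55564076],
       [-0.01152959,  0.64979866,  0.76001893,  0.79446844],
       [ 0.        ,  0.        ,  0.        ,  1.        ]])}
{'clock': 0.1, 'joints': array([ 0.9978574 ,  0.47772369,  0.02234589,  1.55636348, -0.01149714,
        1.10931668, -0.08311667]), 'qvel': array([ 0.00096678, -0.00201433, -0.00045138, -0.00366364, -0.00029131,
       -0.00021606, -0.00149841]), 'tau': array([ 3.86028332e-03, -5.97761965e+01,  1.61344159e+00, -2.81955117e+01,
        1.28157457e-02,  5.01521266e-03, -5.51749665e-06]), 'tcp_pos': array([ 0.30232963, -0.60289639,  0.23041421]), 'orientation': array([-3.05556004e+00, -7.23244314e-01,  8.00904114e-04]), 'contact_force': array([ 0.69827975, -0.06662316, -0.69118434]), 'moment': array([-0.00886087,  0.04416072,  0.02371146]), 'gripper_force': 0.0, 'grip_width': 0.08542419274341524}
```

View pics/top0.png

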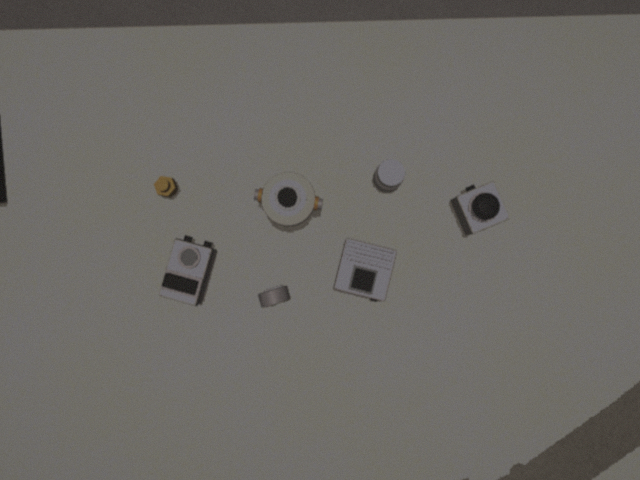

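View pics/side0.png

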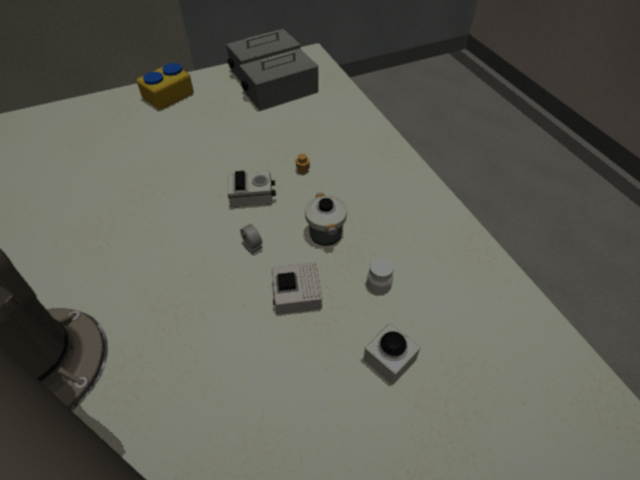

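The top view shows the plunger at (287,197), bar key at (181,284), square key at (364,280), stop button at (485,206), jar at (390,176), coupling at (166,187) and gauge at (274,296). The side view agrees.

Run:
```python
from h import *
from scipy import ndimage as N
T={"top":dict(pl=(287,197,.1),bar=(181,284,.066),sq=(364,280,.058),stop=(485,206,.079),jar=(390,176,.065),coup=(166,187,.048),gauge=(274,296,.06)),
"side":dict(pl=(326,204,.1),bar=(240,181,.066),sq=(287,282,.058),stop=(393,344,.079))}
for n in T:
    z=np.load(n+".npz"); im,P=z["im"],z["P"]; g=im.max(2)
    c=r.camera_info(n); f=240/np.tan(np.radians(c["vertical_fov"])/2); M=np.array(c["cam_to_world"])
    for k,(u,v,h) in T[n].items():
        if k in("jar","coup","gauge"):
            w=P[v-22:v+23,u-22:u+23].reshape(-1,3); w=w[w[:,2]>h-.012]
            print(n,k,w.mean(0).round(4),w.min(0).round(3),w.max(0).round(3)); continue
        t=(int(g[v,u])+int(np.percentile(g[v-20:v+20,u-20:u+20],80)))/2
        L,_=N.label(g<min(t,60)); m=L==L[v,u]
        vv,uu=np.nonzero(m)
        Q=P[m]; zz=np.nanmedian(Q[:,2]); Q=Q[abs(Q[:,2]-h)<.008]
        (a,b),s,ang=cv2.minAreaRect(np.stack([uu,vv],1).astype(np.float32))
        d=M[:3,:3]@[(a-c["cx"])/f,-(b-c["cy"])/f,-1]; p=M[:3,3]+d*(h-M[2,3])/d[2]
        print(n,k,m.sum(),t,"rect",(round(a),round(b)),np.round(s),round(ang),"ray",p.round(4),"medz",zz,"depth mean",np.nanmean(Q,0).round(4),len(Q))
        if n=="top":
            w=Q[:,:2]-Q[:,:2].mean(0); box=cv2.minAreaRect((Q[:,:2]*1000).astype(np.float32)); print("   ",box)
```

```text
top pl 281 76.5 rect (287, 197) [18. 18.] 90 ray [0.6106 0.0786 0.1   ] medz 0.09883501580389298 depth mean [0.611  0.0787 0.0988] 279
    ((610.865234375, 78.78145599365234), (29.508163452148438, 29.56241226196289), 87.32730102539062)
top bar 482 73.0 rect (180, 283) [34. 14.] 16 ray [0.4759 0.2616 0.066 ] medz 0.06494569593350691 depth mean [0.476  0.262  0.0649] 480
    ((475.9239501953125, 262.7406311035156), (55.97623825073242, 23.173017501831055), 72.98283386230469)
top sq 416 74.5 rect (363, 280) [21. 20.] 16 ray [ 0.4743 -0.0422  0.058 ] medz 0.057362450631059825 depth mean [ 0.474  -0.0428  0.0574] 400
    ((473.6443786621094, -42.9976692199707), (33.65188217163086, 33.75432586669922), 74.70036315917969)
top stop 575 76.5 rect (485, 206) [26. 27.] 63 ray [ 0.5904 -0.2455  0.079 ] medz 0.07587255856667319 depth mean [ 0.591  -0.2486  0.0762] 487
    ((591.1798706054688, -249.3679962158203), (41.458778381347656, 42.41275405883789), 25.233179092407227)
top jar [ 0.6523 -0.0942  0.0643] [ 0.63  -0.117  0.053] [ 0.676 -0.072  0.069]
top coup [0.6443 0.2955 0.0462] [0.63  0.279 0.036] [0.658 0.31  0.051]
top gauge [0.4489 0.1085 0.056 ] [0.434 0.086 0.048] [0.465 0.133 0.063]
side pl 162 73.0 rect (326, 204) [13. 13.] 90 ray [0.6063 0.0732 0.1   ] medz 0.09817642866303572 depth mean [0.6081 0.0766 0.098 ] 141
side bar 189 72.5 rect (240, 180) [19.  9.] 90 ray [0.4711 0.2552 0.066 ] medz 0.06490555230992723 depth mean [0.4722 0.2596 0.0648] 175
side sq 323 73.0 rect (286, 282) [17. 19.] 84 ray [ 0.4697 -0.0481  0.058 ] medz 0.05661446690756755 depth mean [ 0.4713 -0.0455  0.0568] 270
side stop 524 76.0 rect (393, 344) [26. 24.] 0 ray [ 0.5843 -0.2556  0.079 ] medz 0.07528752417918416 depth mean [ 0.5879 -0.2519  0.0757] 419
```

Call:
{"name": "servo_tool", "arguments": {"commands": [[0, 0, -7, 16, 36, 0, 1], [0, 0, -14, 32, 72, 0, 1], [0, 0, -21, 48, 108, 0, 1], [0, 0, -28, 64, 144, 0, 1], [0, 0, -35, 80, 180, 0, 1]], "force": 40}}

```text
clock: 0.52
tcp_pos: [0.3826, -0.4219, 0.2309]
orientation: [-3.132, 0.236, 0.001]
contact_force: [1.1, 0.2, -0.1]
grip_width: 0.0257
gripper_force: 0.0
```

Call:
{"name": "servo_tool", "arguments": {"commands": [[0, 0, -7, 16, 36, 0, 1], [0, 0, -9, 32, 72, 0, 1], [0, 0, -9, 48, 108, 0, 1], [0, 0, -9, 64, 144, 0, 1], [0, 0, -9, 80, 180, 0, 1]]}}

```text
clock: 0.93
tcp_pos: [0.4626, -0.2419, 0.2312]
orientation: [3.106, -0.471, -0.0]
contact_force: [1.2, -0.4, -0.1]
grip_width: 0.0001
gripper_force: 0.0
```

Call:
{"name": "servo_tool", "arguments": {"commands": [[0, 0, 0, 16, 36, 0, 1], [0, 0, 0, 32, 72, 0, 1], [0, 0, 0, 48, 108, 0, 1], [0, 0, 0, 64, 144, 0, 1], [0, 0, 0, 80, 180, 0, 1]]}}

```text
clock: 1.35
tcp_pos: [0.5425, -0.0621, 0.2311]
orientation: [3.106, -0.472, -0.001]
contact_force: [1.4, -0.3, -0.2]
grip_width: -0.0
gripper_force: 0.0
```

Call:
{"name": "servo_tool", "arguments": {"commands": [[0, 0, 0, 16, 35, 0, 1], [0, 0, 0, 32, 70, 0, 1], [0, 0, 0, 48, 105, 0, 1], [0, 0, 0, 64, 140, 0, 1], [0, 0, 0, 64, 140, 0, 1]]}}

```text
clock: 1.77
tcp_pos: [0.6076, 0.0862, 0.2309]
orientation: [-3.103, 0.454, 0.0]
contact_force: [-0.3, 1.5, 0.5]
grip_width: 0.0002
gripper_force: 0.0
```

Call:
{"name": "servo_tool", "arguments": {"commands": [[0, 0, 0, 3, 1, -30, 1], [0, 0, 0, 3, 1, -60, 1], [0, 0, 0, 3, 1, -90, 1], [0, 0, 0, 3, 1, -110, 1], [0, 0, 0, 3, 1, -110, 1]]}}

```text
clock: 2.18
tcp_pos: [0.6056, 0.0761, 0.1163]
orientation: [3.103, -0.471, -0.014]
contact_force: [-0.1, 0.2, -0.5]
grip_width: 0.0
gripper_force: 0.0
```

Run:
```python
from h import *
im,P=cloud("side"); cv2.imwrite("pics/s1.png",cv2.resize(im[130:330,200:440],None,fx=3,fy=3)); o=r.get_obs(); print(o["tcp_pos"],o["contact_force"])
```

```text
[0.60730055 0.0764773  0.11894559] [ 0.62690825 -1.08131053  0.50257809]
```

View pics/s1.png

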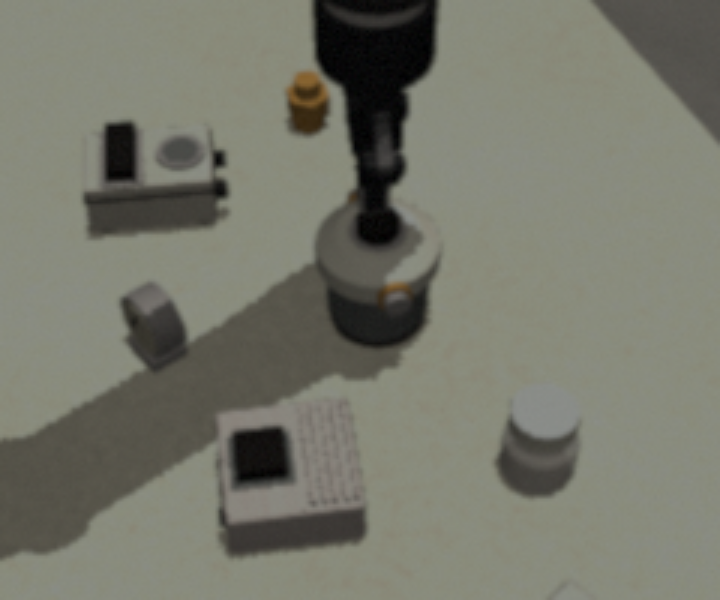

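The side crop shows the closed fingertips right above the plunger, at about (378,215), with nothing else near them. I'll go down gently.

Call:
{"name": "servo_tool", "arguments": {"commands": [[0, 0, 0, 1, 0, -5, 1], [0, 0, 0, 1, 0, -10, 1], [0, 0, 0, 1, 0, -14, 1], [0, 0, 0, 1, 0, -17, 1], [0, 0, 0, 1, 0, -19, 1]]}}

```text
clock: 2.65
tcp_pos: [0.6106, 0.0771, 0.1025]
orientation: [-3.106, 0.472, -0.001]
contact_force: [-0.2, 0.0, 0.5]
grip_width: -0.0002
gripper_force: 0.0
```

Call:
{"name": "servo_tool", "arguments": {"commands": [[0, 0, 0, 0, 0, -1, 1], [0, 0, 0, 0, 0, -2, 1], [0, 0, 0, 0, 0, -3, 1], [0, 0, 0, 0, 0, -4, 1], [0, 0, 0, 0, 0, -4, 1]]}}

```text
clock: 3.07
tcp_pos: [0.6105, 0.0771, 0.0985]
orientation: [-3.106, 0.472, -0.0]
contact_force: [-0.2, -0.1, 1.8]
grip_width: -0.0
gripper_force: 1.1
```

Call:
{"name": "servo_tool", "arguments": {"commands": [[0, 0, 0, 0, 0, -1, 1], [0, 0, 0, 0, 0, -2, 1], [0, 0, 0, 0, 0, -3, 1], [0, 0, 0, 0, 0, -4, 1], [0, 0, 0, 0, 0, -5, 1]]}}

```text
clock: 3.48
tcp_pos: [0.6105, 0.0771, 0.0933]
orientation: [-3.106, 0.472, -0.001]
contact_force: [0.9, 0.1, 2.3]
grip_width: -0.0001
gripper_force: 1.4
```

Call:
{"name": "servo_tool", "arguments": {"commands": [[0, 0, 0, 0, 0, -1, 1], [0, 0, 0, 0, 0, -2, 1], [0, 0, 0, 0, 0, -3, 1], [0, 0, 0, 0, 0, -3, 1], [0, 0, 0, 0, 0, -3, 1]]}}

```text
clock: 3.9
tcp_pos: [0.6105, 0.0771, 0.0906]
orientation: [-3.106, 0.472, -0.0]
contact_force: [-1.5, -0.6, 5.5]
grip_width: 0.0001
gripper_force: 2.9
```

Call:
{"name": "servo_tool", "arguments": {"commands": [[0, 0, 0, 0, 0, -0.5, 1], [0, 0, 0, 0, 0, -1, 1], [0, 0, 0, 0, 0, -1, 1], [0, 0, 0, 0, 0, -1, 1]]}}

```text
clock: 4.23
tcp_pos: [0.6105, 0.0771, 0.09]
orientation: [-3.106, 0.472, -0.001]
contact_force: [-2.8, -0.6, 8.3]
grip_width: -0.0003
gripper_force: 4.2
```

Call:
{"name": "servo_tool", "arguments": {"commands": [[0, 0, 0, 0, 0, 10, 1], [0, 0, 0, 0, 0, 40, 1], [0, 0, 0, -20, 27, 60, 1], [0, 0, 0, -41, 55, 60, 1], [0, 0, 0, -62, 83, 60, 1]]}}

```text
clock: 4.65
tcp_pos: [0.5487, 0.1607, 0.151]
orientation: [-3.104, 0.474, -0.004]
contact_force: [-0.2, 0.7, -0.2]
grip_width: 0.0
gripper_force: 0.0
```

Call:
{"name": "servo_tool", "arguments": {"commands": [[0, 0, 0, -22, 29, 0, 1], [0, 0, 0, -44, 58, 0, 1], [0, 0, 0, -62, 85, 0, 1], [0, 0, 0, -74, 101, 0, 1], [0, 0, 0, -74, 101, 0, 1]]}}

```text
clock: 5.07
tcp_pos: [0.4707, 0.2661, 0.1496]
orientation: [-3.106, 0.459, 0.003]
contact_force: [-0.4, 0.0, -0.1]
grip_width: 0.0001
gripper_force: 0.0
```

Call:
{"name": "servo_tool", "arguments": {"commands": [[0, 0, 0, 0, 0, -20, 1], [0, 0, 0, 0, 0, -40, 1], [0, 0, 0, 0, 0, -58, 1], [0, 0, 0, 0, 0, -68, 1], [0, 0, 0, 0, 0, -68, 1]]}}

```text
clock: 5.48
tcp_pos: [0.4732, 0.2596, 0.0793]
orientation: [3.103, -0.472, -0.005]
contact_force: [-0.5, -0.7, 0.6]
grip_width: -0.0002
gripper_force: 0.0
```

Run:
```python
from h import *
im,P=cloud("side"); cv2.imwrite("pics/s2.png",cv2.resize(im[130:330,200:440],None,fx=3,fy=3)); o=r.get_obs(); print(o["tcp_pos"],o["contact_force"])
```

```text
[0.4739639  0.26025266 0.08058394] [-0.38090175  0.71645899 -0.01797621]
```

View pics/s2.png

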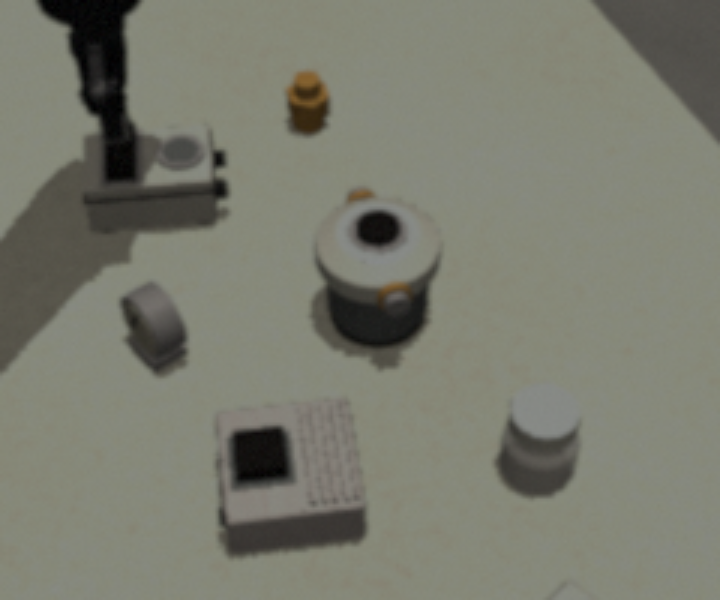

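The plunger (378,229) sits visibly lower and the pot hasn't moved. The fingers are centred over the bar key at about (120,145).

Call:
{"name": "servo_tool", "arguments": {"commands": [[0, 0, 0, 0, 0, -5, 1], [0, 0, 0, 0, 0, -9, 1], [0, 0, 0, 0, 0, -12, 1], [0, 0, 0, 0, 0, -14, 1], [0, 0, 0, 0, 0, -15, 1]]}}

```text
clock: 5.95
tcp_pos: [0.4744, 0.2611, 0.0663]
orientation: [-3.106, 0.472, -0.0]
contact_force: [0.7, 0.1, 0.0]
grip_width: 0.0004
gripper_force: 0.0
```

Call:
{"name": "servo_tool", "arguments": {"commands": [[0, 0, 0, 0, 0, -1, 1], [0, 0, 0, 0, 0, -2, 1], [0, 0, 0, 0, 0, -3, 1], [0, 0, 0, 0, 0, -4, 1], [0, 0, 0, 0, 0, -5, 1]]}}

```text
clock: 6.37
tcp_pos: [0.4745, 0.2611, 0.0614]
orientation: [-3.106, 0.472, -0.0]
contact_force: [-0.3, -0.8, 3.6]
grip_width: 0.0003
gripper_force: 1.4
```

Call:
{"name": "servo_tool", "arguments": {"commands": [[0, 0, 0, 0, 0, -1, 1], [0, 0, 0, 0, 0, -2, 1], [0, 0, 0, 0, 0, -2, 1], [0, 0, 0, 0, 0, -2, 1]]}}

```text
clock: 6.7
tcp_pos: [0.4744, 0.2611, 0.0593]
orientation: [-3.106, 0.472, -0.0]
contact_force: [-0.5, -0.7, 1.8]
grip_width: 0.0001
gripper_force: 1.0
```

Call:
{"name": "servo_tool", "arguments": {"commands": [[0, 0, 0, 0, 0, -1, 1], [0, 0, 0, 0, 0, -2, 1], [0, 0, 0, 0, 0, -2.5, 1], [0, 0, 0, 0, 0, -2.5, 1], [0, 0, 0, 0, 0, -2.5, 1]]}}

```text
clock: 7.12
tcp_pos: [0.4744, 0.2611, 0.0569]
orientation: [-3.106, 0.472, -0.0]
contact_force: [-1.3, -0.3, 5.0]
grip_width: -0.0001
gripper_force: 2.3
```

Call:
{"name": "servo_tool", "arguments": {"commands": [[0, 0, 0, 0, 0, -0.5, 1], [0, 0, 0, 0, 0, -1, 1], [0, 0, 0, 0, 0, -1, 1], [0, 0, 0, 0, 0, -1, 1]]}}

```text
clock: 7.45
tcp_pos: [0.4744, 0.2611, 0.0562]
orientation: [-3.106, 0.472, -0.0]
contact_force: [-2.3, -0.6, 7.6]
grip_width: -0.0001
gripper_force: 3.7
```

Call:
{"name": "servo_tool", "arguments": {"commands": [[0, 0, 0, 0, 0, 10, 1], [0, 0, 0, 0, 0, 45, 1], [0, 0, 0, 0, -20, 80, 1], [0, 0, 0, 0, -55, 80, 1], [0, 0, 0, 0, -90, 80, 1]]}}

```text
clock: 7.87
tcp_pos: [0.4757, 0.172, 0.1384]
orientation: [-3.103, 0.467, -0.007]
contact_force: [0.9, -1.3, -1.0]
grip_width: -0.0002
gripper_force: 0.0
```

Call:
{"name": "servo_tool", "arguments": {"commands": [[0, 0, 0, 0, -36, 0, 1], [0, 0, 0, 0, -72, 0, 1], [0, 0, 0, 0, -108, 0, 1], [0, 0, 0, 0, -144, 0, 1], [0, 0, 0, 0, -175, 0, 1]]}}

```text
clock: 8.28
tcp_pos: [0.4739, -0.0064, 0.1361]
orientation: [3.105, -0.473, 0.0]
contact_force: [-0.3, -0.4, -0.4]
grip_width: 0.0
gripper_force: 0.0
```

Call:
{"name": "servo_tool", "arguments": {"commands": [[0, 0, 0, -1, -25, 0, 1], [0, 0, 0, -1, -40, -10, 1], [0, 0, 0, -1, -40, -35, 1], [0, 0, 0, -1, -40, -55, 1], [0, 0, 0, -1, -40, -62, 1]]}}

```text
clock: 8.7
tcp_pos: [0.4717, -0.0443, 0.0719]
orientation: [3.105, -0.473, -0.005]
contact_force: [-0.6, -0.8, 0.1]
grip_width: -0.0
gripper_force: 0.0
```

Run:
```python
from h import *
im,P=cloud("side"); cv2.imwrite("pics/s3.png",cv2.resize(im[130:330,200:440],None,fx=3,fy=3)); o=r.get_obs(); print(o["tcp_pos"],o["contact_force"])
```

```text
[ 0.47153919 -0.04396511  0.071693  ] [-0.79588671  1.11722928 -1.72268447]
```

View pics/s3.png

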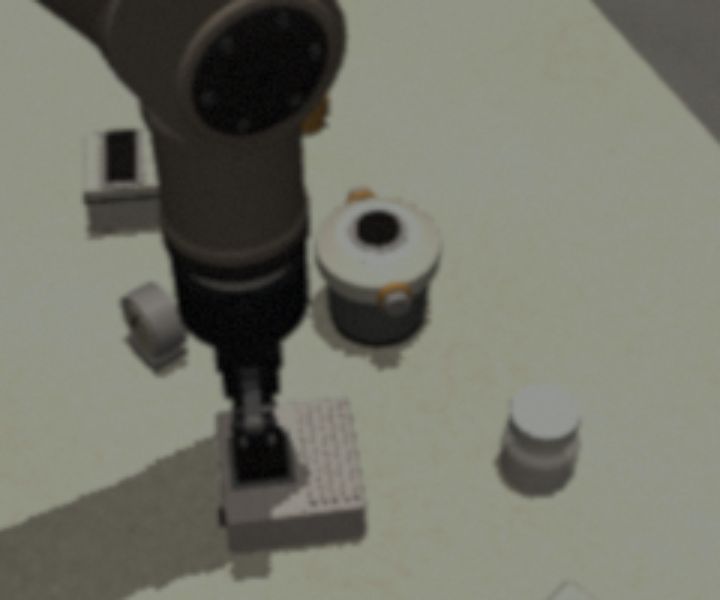

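The fingers stand over the square key at about (260,440). The bar key (120,155) looks lower, and nothing has shifted.

Call:
{"name": "servo_tool", "arguments": {"commands": [[0, 0, 0, 0, 0, -5, 1], [0, 0, 0, 0, 0, -9, 1], [0, 0, 0, 0, 0, -12, 1], [0, 0, 0, 0, 0, -14, 1], [0, 0, 0, 0, 0, -15, 1]]}}

```text
clock: 9.17
tcp_pos: [0.4736, -0.0438, 0.059]
orientation: [-3.106, 0.471, -0.001]
contact_force: [-1.2, 0.9, -0.3]
grip_width: 0.0002
gripper_force: 0.0
```

Call:
{"name": "servo_tool", "arguments": {"commands": [[0, 0, 0, 0, 0, -1, 1], [0, 0, 0, 0, 0, -2, 1], [0, 0, 0, 0, 0, -3, 1], [0, 0, 0, 0, 0, -4, 1], [0, 0, 0, 0, 0, -5, 1]]}}

```text
clock: 9.58
tcp_pos: [0.4736, -0.0439, 0.054]
orientation: [-3.106, 0.471, -0.001]
contact_force: [-0.5, 0.8, 1.7]
grip_width: 0.0
gripper_force: 1.4
```

Call:
{"name": "servo_tool", "arguments": {"commands": [[0, 0, 0, 0, 0, -1, 1], [0, 0, 0, 0, 0, -2, 1], [0, 0, 0, 0, 0, -2, 1], [0, 0, 0, 0, 0, -2, 1]]}}

```text
clock: 9.92
tcp_pos: [0.4736, -0.0439, 0.0518]
orientation: [-3.106, 0.471, -0.001]
contact_force: [-0.8, 1.0, 2.1]
grip_width: 0.0002
gripper_force: 1.0
```

Call:
{"name": "servo_tool", "arguments": {"commands": [[0, 0, 0, 0, 0, -1, 1], [0, 0, 0, 0, 0, -2, 1], [0, 0, 0, 0, 0, -2.5, 1], [0, 0, 0, 0, 0, -2.5, 1], [0, 0, 0, 0, 0, -2.5, 1]]}}

```text
clock: 10.33
tcp_pos: [0.4736, -0.0439, 0.0494]
orientation: [-3.106, 0.471, -0.001]
contact_force: [0.9, 1.8, 2.8]
grip_width: 0.0001
gripper_force: 1.4
```

Call:
{"name": "servo_tool", "arguments": {"commands": [[0, 0, 0, 0, 0, -0.5, 1], [0, 0, 0, 0, 0, -1, 1], [0, 0, 0, 0, 0, -1, 1], [0, 0, 0, 0, 0, -1, 1]]}}

```text
clock: 10.67
tcp_pos: [0.4736, -0.0439, 0.0485]
orientation: [-3.106, 0.472, -0.001]
contact_force: [1.5, 0.6, 6.2]
grip_width: -0.0002
gripper_force: 3.0
```

Call:
{"name": "servo_tool", "arguments": {"commands": [[0, 0, 0, 0, 0, -0.5, 1], [0, 0, 0, 0, 0, -1, 1], [0, 0, 0, 0, 0, -1, 1], [0, 0, 0, 0, 0, -1, 1]]}}

```text
clock: 11.0
tcp_pos: [0.4736, -0.0439, 0.0477]
orientation: [-3.106, 0.472, -0.001]
contact_force: [-0.2, 0.2, 7.8]
grip_width: 0.0001
gripper_force: 4.5
```

Call:
{"name": "servo_tool", "arguments": {"commands": [[0, 0, 0, 0, 0, 10, 1], [0, 0, 0, 0, 0, 40, 1], [0, 0, 0, 0, 0, 75, 1], [0, 0, 0, 0, -30, 110, 1], [0, 0, 0, 0, -65, 140, 1]]}}

```text
clock: 11.42
tcp_pos: [0.473, -0.1009, 0.1837]
orientation: [-3.106, 0.464, 0.0]
contact_force: [1.0, -0.3, -0.2]
grip_width: -0.0003
gripper_force: 0.0
```

Call:
{"name": "servo_tool", "arguments": {"commands": [[0, 0, 0, -5, -36, 0, 1], [0, 0, 0, -10, -72, 0, 1], [0, 0, 0, -15, -108, 0, 1], [0, 0, 0, -20, -144, 0, 1], [0, 0, 0, -25, -180, 0, 1]]}}

```text
clock: 11.83
tcp_pos: [0.4469, -0.2838, 0.1816]
orientation: [-3.106, 0.472, 0.002]
contact_force: [0.9, 0.2, 0.5]
grip_width: -0.0002
gripper_force: 0.0
```

Call:
{"name": "servo_tool", "arguments": {"commands": [[0, 0, 0, -5, -20, 0, 1], [0, 0, 0, -8, -30, 0, 1], [0, 0, 0, -8, -30, 0, 1], [0, 0, 0, -8, -30, 0, 1]]}}

```text
clock: 12.17
tcp_pos: [0.4401, -0.3111, 0.1812]
orientation: [-3.105, 0.471, 0.002]
contact_force: [-0.3, 0.1, -0.4]
grip_width: 0.0003
gripper_force: 0.0
```

Run:
```python
from h import *
im,P=cloud("top"); cv2.imwrite("pics/t2.png",im); P0=np.load("top.npz")["P"]
for k,(u,v) in dict(pl=(287,197),bar=(181,284),sq=(364,280),stop=(485,206)).items():
    s=np.s_[v-3:v+4,u-3:u+4]; print(k,np.nanmedian(P0[s][...,2]),np.nanmedian(P[s][...,2]))
o=r.get_obs(); print(o["tcp_pos"],o["contact_force"])
```

```text
pl 0.09863068446224932 0.09177130110695142
bar 0.0653756801500921 0.05699858853196005
sq 0.057226938750635004 0.04911570867434212
stop 0.0779479552021688 0.07826899941706122
[ 0.44067349 -0.31030799  0.18131062] [ 0.82284589  0.21767904 -1.41300888]
```

View pics/t2.png

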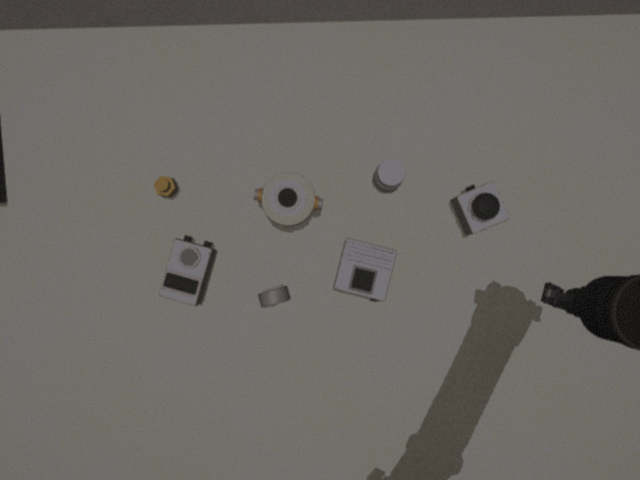

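Depth shows all three keys about 7–8 mm lower. The stop button (485,206) is unchanged, and every box and fitting is where it started.

```bash
python3 -c "
from bench import r
print(r.hand_in())"
```

```text
the job is handed in; nothing more can be done
None
```

I pressed the plunger, bar key and square key fully down in that order, left the stop button up with nothing visibly moved, and handed the job in at about 12 s; no verdict was returned.

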